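# Start the warm-up run of the vacuum packer

### The arm

A 6-joint arm with a two-finger parallel gripper is mounted at the origin on the work surface. World frame = base frame: x ahead of the robot, y to its left, z up, the work surface at z = 0. Lengths are in mm, angles in rad, forces in N, time in s.
With the tool pointing down it reaches from about 400 to 925 mm from the base axis. Payload 12.5 kg.
Tool frame: the origin (TCP) lies on the centre line of the jaws, within the pads' length; the fingertips stand 14 mm ahead of it and the grasp point (between the pads) lies 5 mm behind it; z points along the fingers, x is the direction in which the jaws open and shut, and the axes are right-handed (so a half turn about z gives the same grasp; the last joint's range is limited). The gripper opens to 95 mm and grips with 3 to 60 N. Pads are 20 mm wide; open, the fingers measure 119 mm over their backs; the gripper's body (75 mm by 180 mm) begins 59 mm behind the grasp point.
Start: joints at [-1.328, 0.491, 1.559, -0, 1.092, -0.106], TCP at [213.63, -587.373, 228.661] pointing down, gripper open.
Joint ranges: [-3.1, 3.1], [-0.84, 2.19], [0.05, 2.79], [-1.13, 4.28], [0.06, 2.93], [-2.69, 2.69]. Speed limits (rad/s): [2.22, 2.22, 2.79, 3.14, 3.14, 3.14].

### API

Orientations are given as [roll, pitch, yaw] about the fixed x, y, z axes, in that order (R = Rz(yaw) Ry(pitch) Rx(roll)).
In Python, from cell import state, read_camera, job_done gives the robot as it stands.
- The arm moves only by the shell command python3 -m handwheel 'ROWS'. ROWS is JSON, a list of rows, each an object of numbers: "hand": the finger opening in m, from 0 to 0.0951; "x", "y", "z": the shift along the world's x, y, z in m; "spin": the turn about the world's z in units of 5 degrees (1.0 is 5 degrees). In form: [{"hand": .., "x": .., "y": .., "z": .., "spin": ..}, ...]. A call has 1 to 20 rows; each row is the pose to reach, as a shift and turn from the pose commanded when the call began; what a row does not reach only later rows make up. A row lasts 1/12 s, in which the tool goes at most 41.7 mm and 7.16 degrees, less where a joint would pass 70% of its speed; a pose out of reach is approached as far as the arm can. A call with a gripper value outside its range is refused whole. The fingers move at their own pace and stop on an object; the grip force is fixed at half the most. Time passes only in rows, so rows that repeat a pose let the fingers close. It gives the time, the measured TCP pose, the force and the opening at its end, in the units of the state.
- state(): the state, without advancing time (a new reading comes with each control period).
- read_camera(name): name is "side" or "top" or "wrist"; returns a dict with "img" (384x512x3 uint8, red, green, blue), "fx", "fy", "cx", "cy" (pixels), "T" (4x4, takes a point from camera to world coordinates). Camera axes: x right, y down, z forward; pixel columns grow to the right and rows downward; lengths in mm; the calibration is good to about 2 mm. The wrist camera is an equidistant fisheye: a pixel r from the principal point sees the ray r / f radians off the axis. A picture is of the moment at which its call begins. There is no depth.
- job_done(): hands the job in, once; it reports no verdict.
The state is a dict: "t": time; "joints": joint angles; "qvel": joint speeds; "tau": joint torques, N m; "eef_pos": TCP position; "tcp_rot": TCP orientation; "ft_force": force on the tool from outside, world axes, zero at the start; "moment": the same for the moment, N m; "opening": opening from 0.0 (shut) to 1.0 (fully open).
Only numpy, scipy, OpenCV 4.12 (cv2) and the standard library are available. Lean on these libraries where they do the work, as an engineer would, in place of code of your own. Each camera call takes 0.05 s, during which the arm holds its last target. There are 200 camera calls.

### The job

Start the empty vacuum packer on its warm-up run, using only the tips of the closed fingers: push down the far half of the rocker switch to turn it on and leave it on, then press the square button right in and let it come out again, then push the lid down by its front rail until it is shut on its seal. Finish while still holding the lid down: it springs up when let go. Leave the two round buttons alone, and do not shift the bottle, cup, jar, bowl and tongs that stand around the panel.

Things in the scene. Friction and masses are not known exactly. Their poses are not given: they have to be found in the camera images.
- machine: stainless bench-top chamber vacuum packer, fixed to the table, 330 mm wide (its y), 450 mm deep (its x). Origin at the centre of its underside, on the table; x points to its back (away from the robot at yaw 0), y to its left, z up. The front 90 mm is a sloping control panel (x = -225 to -135 mm); behind it is the chamber, its rim 190 mm up, under the clear lid
- panel_mid (a point): middle of the control panel's surface (machine x = -180 mm, y = 0, 170 mm up). The panel slopes up towards the back at 0.418 rad, from 150 to 190 mm above the table. Its controls stand in one row across the machine: rocker (y = +118 mm), round dial gauge (+48, not a control), inner round button (-30), square button (-80), outer round button (-130)
- rocker (a joint): rocker switch at the left end of the panel, 42 mm long up the slope and 28 mm wide, shallow V shape, tilting about a level axis across its middle. 0 = off (near half flush, far half sticking up 0.36 rad), 0.36 rad = on (far half pressed down flush). It takes about 2 to 4 N and stays where it is left. The far half has a small white bar, the near half a small white ring
- rocker_far (a point): point on the face of the rocker's far (upper) half, 12 mm up the slope from the pivot, on its centre line; moves with the rocker. Off, it is about 4 mm higher than when on; on, it lies 7 mm out from the panel. The pushing stroke is at right angles to the panel, but straight down works as well
- square_button (a joint): stroke of the square push button, 0 = out, 0.005 m = right in; a spring pushes back with 2.4 N at first and 5.4 N right in. It moves at right angles into the panel; pushing straight down works as well
- square_button_top (a point): centre of the face of the square button (24 x 24 mm), 10 mm out from the panel when not pressed, the middle one of the three buttons
- inner_round (a joint): stroke of the round button nearer the gauge, 0 = out, 0.005 m = right in
- inner_round_top (a point): centre of the face of that round button (23 mm across), 10 mm out from the panel, 50 mm from the square one
- outer_round (a joint): stroke of the round button at the right end of the panel, 0 = out, 0.005 m = right in
- outer_round_top (a point): centre of the face of that round button (23 mm across), 10 mm out from the panel, 50 mm from the square one
- lid_front (a point): middle of the top face of the aluminium rail (32 mm deep, 312 mm wide) along the front edge of the clear lid; moves with the lid, whose hinge axis runs along the machine's y at its x = +185 mm, 194 mm up. Shut on its seal (hard stop), this point is at machine x = -115 mm, 216 mm up; it starts open by 0.30 to 0.42 rad, 304 to 336 mm up. It takes up to about 12 N to push down and springs up when let go
- spray_bottle: white bottle with a grey cap, 60 mm across, 190 mm tall; loose; origin at the centre of its underside
- steel_cup: open steel cup, 72 mm across, 60 mm tall; loose; origin at the centre of its underside
- salt_jar: glass jar with a steel lid, 62 mm across, 85 mm tall; loose; origin at the centre of its underside
- dip_bowl: open steel bowl, 100 mm across, 45 mm tall; loose; origin at the centre of its underside
- tongs: steel tongs lying flat, 215 mm long, 70 mm wide, 10 mm tall; loose; origin near their middle, on the table

How it is judged (in metres and radians):
On the way, in this order (a step that is already met when the one before it is completed fails the run):
1. the fingers push the rocker over to on, with the lid open and the square button out (contact force between the fingers and machine above 0.5 N and value of joint rocker above 0.27 rad and value of joint square_button below 0.002 m and height (world z) of lid_front above 0.27 m), for 0.02 s.
2. the fingers press the square button in, with the rocker on and the lid still open (contact force between the fingers and machine above 0.5 N and value of joint square_button above 0.0032 m and value of joint rocker above 0.27 rad and height (world z) of lid_front above 0.27 m), for 0.05 s.
3. the fingers push the lid shut, with the rocker on and the square button out again (contact force between the fingers and machine above 0.5 N and height (world z) of lid_front below 0.223 m and value of joint square_button below 0.001 m and value of joint rocker above 0.27 rad), for 0.3 s.
At the end, for the whole second after the job is handed in: the fingers are holding the lid shut (its rail within 7 mm of the shut height, pushed with more than 2 N), the rocker is on (over 0.27 of 0.36 rad) and all three buttons are out (within 1 mm) (height (world z) of lid_front below 0.223 m and contact force between the fingers and machine above 2 N and value of joint rocker above 0.27 rad and value of joint each of square_button, inner_round, outer_round below 0.001 m); the arm keeps its last pose, push and grip.
It fails at once if a round button is pressed by more than 2 mm (value of joint any of inner_round, outer_round above 0.002 m).
It fails at once if the bottle, cup, jar, bowl or tongs is moved by more than 30 mm, lifted or tipped over (distance of any of spray_bottle, steel_cup, salt_jar, dip_bowl, tongs from where it was at the start of the episode above 0.03 m or angle between any of spray_bottle, steel_cup, salt_jar, dip_bowl, tongs's own z axis and vertical above 0.4 rad).
It also fails if it takes over 58 s, if anything falls off the work surface, if the arm or the gripper's body presses on something with over 40 N, if the wrist force passes 120 N, or if a joint passes its speed limit or range.

## Working session

There is one attempt and no reset: what is moved stays moved. The work goes in short steps, Python scripts to look and compute and a shell command to move; the robot and the scene stay as the last step left them, time stands still between calls to the robot, and variables do not carry over. Pictures are saved under pics/ and viewed, about 8 in all and at most 12, crops included, and the job is handed in when it is done.

```bash
mkdir -p pics
cat > h.py <<'E'
import numpy as np, cv2
from cell import state, read_camera
def ray(c,u,v):
    d=np.array([(u-c['cx'])/c['fx'],(v-c['cy'])/c['fy'],1.]); T=np.array(c['T']); return T[:3,3],T[:3,:3]@d
def onz(c,u,v,z):
    o,d=ray(c,u,v); return o+d*(z-o[2])/d[2]
def proj(c,p):
    T=np.array(c['T']); q=T[:3,:3].T@(np.array(p)-T[:3,3]); return c['fx']*q[0]/q[2]+c['cx'],c['fy']*q[1]/q[2]+c['cy']
E
python3 - <<'E'
from h import *
s=state(); print({k:np.round(v,3).tolist() for k,v in s.items()})
for n in ['top','side']:
    c=read_camera(n); print(n,c['fx'],c['cx'],c['cy'],np.round(c['T'],3).tolist())
    cv2.imwrite(f'pics/{n}0.png',cv2.resize(c['img'][:,:,::-1],(800,600),interpolation=cv2.INTER_CUBIC))
E
```

```text
{'t': 0.0, 'joints': [-1.328, 0.492, 1.559, -0.0, 1.092, -0.106], 'qvel': [0.001, 0.001, 0.001, -0.0, 0.0, -0.0], 'tau': [0.002, -61.263, -25.818, 0.069, 0.048, -0.0], 'eef_pos': [213.585, -587.121, 228.056], 'tcp_rot': [-3.141, 0.001, -1.222], 'ft_force': [-0.014, 0.126, -1.258], 'moment': [0.021, 0.051, -0.028], 'opening': 1.002}
top 445.9383774766228 253.97846556658925 192.89573578459223 [[-0.028, -0.989, 0.149, 391.394], [-0.999, 0.032, 0.024, 89.014], [-0.029, -0.148, -0.989, 1282.223], [0.0, 0.0, 0.0, 1.0]]
side 386.4519185999245 257.1717040118722 193.82932164487937 [[-0.997, -0.062, 0.045, 495.68], [-0.075, 0.65, -0.757, 1005.311], [0.018, -0.758, -0.652, 916.413], [0.0, 0.0, 0.0, 1.0]]
```

View pics/top0.png

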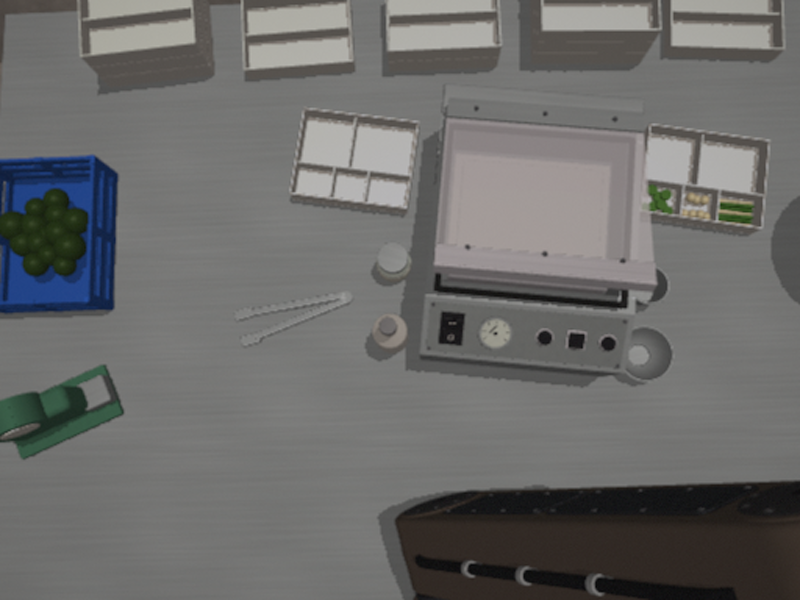

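View pics/side0.png

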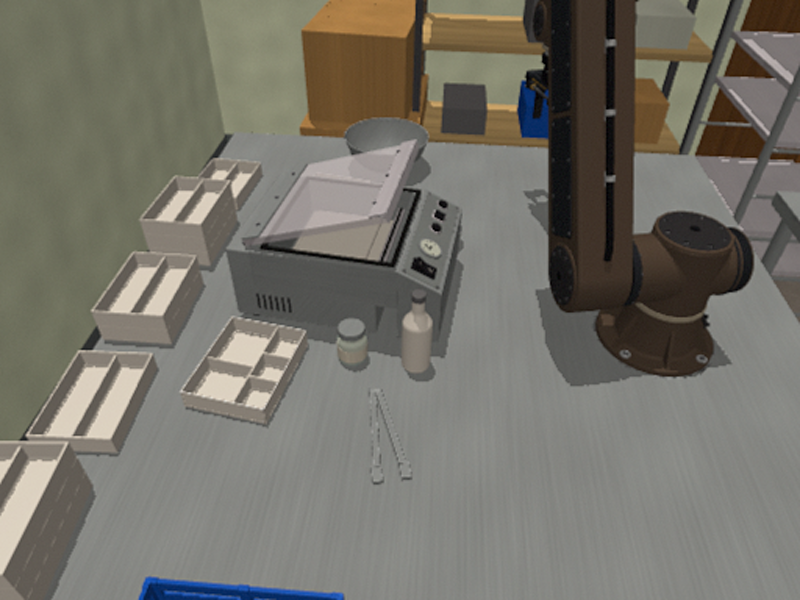

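Top view: rocker (452,328), gauge (495,333), buttons (545,337), (576,341) and (608,344) in the 800-px picture; lid rail at v≈265. Now refining these and working out the machine pose.

```bash
cat > loc.py <<'E'
from h import *
c=read_camera('top'); g=cv2.cvtColor(c['img'],cv2.COLOR_RGB2GRAY)
S=.64; P=[]
for (u,v,w,lt) in [(452,328,14,0),(495,333,16,1),(545,337,10,0),(576,341,11,0),(608,344,10,0)]:
    u=u*S;v=v*S;x0,y0=int(u-w),int(v-w)
    r=g[y0:y0+2*w,x0:x0+2*w].astype(np.uint8)
    m=(r>165) if lt else (r<60)
    n,l,st,ce=cv2.connectedComponentsWithStats(m.astype(np.uint8)); k=1+np.argmax(st[1:,4])
    P.append(ce[k]+[x0,y0]); print(P[-1],st[k].tolist())
# level row: all at roughly same height above table
ys=np.array([118,48,-30,-80,-130.]); cosS=np.cos(.418); 
out=np.array([6,4,8,8,8.]) 
W=np.array([onz(c,*p,170+o*cosS)[:2] for p,o in zip(P,out)])
L=np.c_[-180-out*np.sin(.418),ys]
Lc,Wc=L.mean(0),W.mean(0); U,_,Vt=np.linalg.svd((W-Wc).T@(L-Lc)); R=U@np.diag([1,np.linalg.det(U@Vt)])@Vt
t=Wc-R@Lc; print('yaw',np.arctan2(R[1,0],R[0,0]),'t',t,'res',W-(L@R.T+t))
f=lambda x,y,z:np.r_[R@[x,y]+t,z]
n=np.array([-np.sin(.418),np.cos(.418)])
for nm,p in dict(rocker=(-180,118,170),rock_far_off=(-180+12*cosS-11*.406,118,170+12*.406+11*cosS),rock_far_on=(-180+12*cosS-7*.406,118,170+12*.406+7*cosS),square=(-180-4.06,-80,170+9.14),lidshut=(-115,0,216),lidopen36=(-88,0,320),lidopen30=(-92,0,304),lidopen42=(-80,0,336)).items(): print(nm,np.round(f(*p),1))
for nm,x in dict(front=-225,back=-135).items(): print(nm,np.array(proj(c,f(x,0,150 if x<-200 else 190)))/S)
E
python3 loc.py
python3 - <<'E'
from h import *
c=read_camera('side'); cv2.imwrite('pics/side1.png',cv2.resize(c['img'][80:210,130:310,::-1],(792,572),interpolation=cv2.INTER_CUBIC))
c=read_camera('top'); cv2.imwrite('pics/top1.png',cv2.resize(c['img'][140:260,260:440,::-1],(798,532),interpolation=cv2.INTER_CUBIC))
E
```

```text
[288.56928839 209.5505618 ] [6, 5, 16, 21, 267]Traceback (most recent call last):
  File "loc.py", line 8, in <module>
    n,l,st,ce=cv2.connectedComponentsWithStats(m.astype(np.uint8)); k=1+np.argmax(st[1:,4])
                                                                        ~~~~~~~~~^^^^^^^^^^
    return _wrapfunc(a, 'argmax', axis=axis, out=out, **kwds)
    return bound(*args, **kwds)
ValueError: attempt to get argmax of an empty sequence
```

View pics/top1.png

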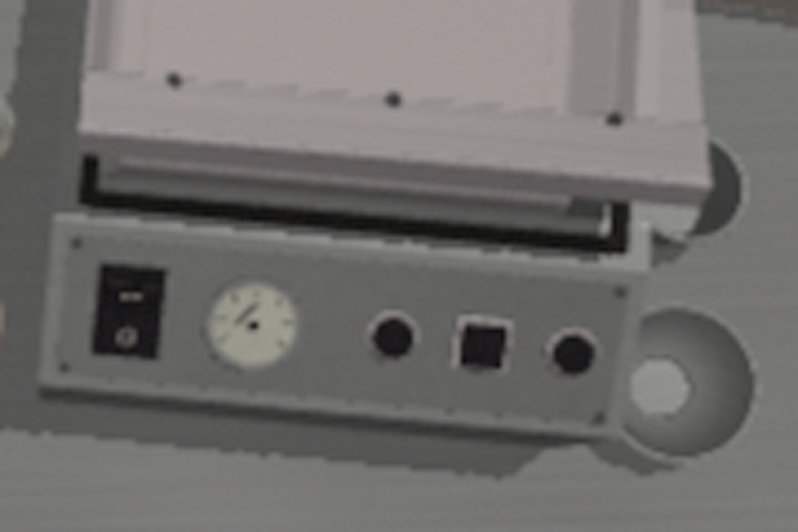

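View pics/side1.png

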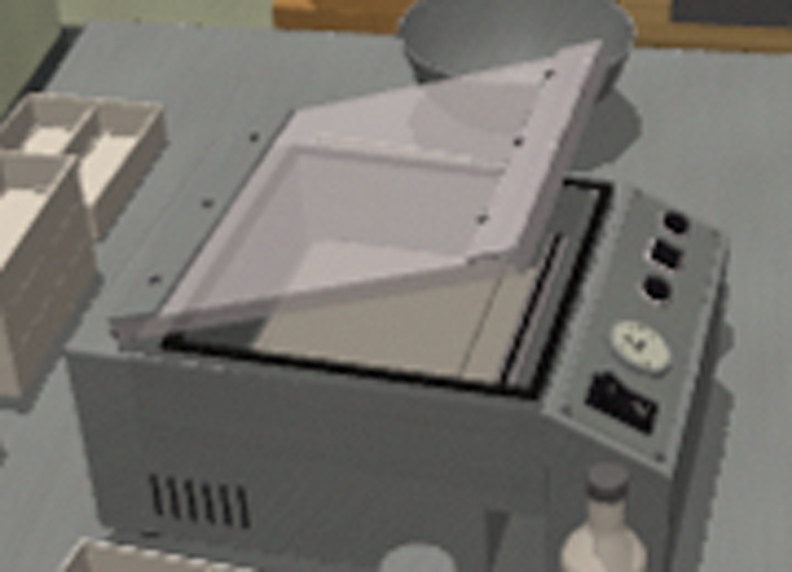

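The top crop shows all five panel items clear of the gripper's path, with rail screws at (174,80), (393,99) and (614,118). The side crop shows the same screws at (548,74), (518,142) and (482,218). I'll lower the gauge threshold and triangulate the screws to get the lid height.

```bash
sed -i 's/r>165/r>135/' loc.py
cat >> loc.py <<'E'
cs=read_camera('side')
for a,b in [((174,80),(482,218)),((393,99),(518,142)),((614,118),(548,74))]:
    o1,d1=ray(c,260+a[0]/4.433,140+a[1]/4.433); o2,d2=ray(cs,130+b[0]/4.4,80+b[1]/4.4)
    s=np.linalg.lstsq(np.c_[d1,-d2],o2-o1,rcond=None)[0]; p,q=o1+s[0]*d1,o2+s[1]*d2
    m=(p+q)/2; print('screw',m.round(1),'gap',np.linalg.norm(p-q).round(1),'machine',(R.T@(m[:2]-t)).round(1))
# same buttons triangulated side
for nm,b,i in [('sq',(667,253),3),('gauge',(641,346),1)]:
    o1,d1=ray(c,*P[i]); o2,d2=ray(cs,130+b[0]/4.4,80+b[1]/4.4)
    s=np.linalg.lstsq(np.c_[d1,-d2],o2-o1,rcond=None)[0]; print(nm,(o1+s[0]*d1).round(1),(o2+s[1]*d2).round(1))
E
python3 loc.py
```

```text
[288.59774436 209.54511278] [6, 5, 16, 21, 266]
[317.01456311 213.24757282] [8, 8, 18, 17, 206]
[348.33333333 215.89473684] [6, 7, 9, 9, 57]
[368.43023256 217.81395349] [7, 6, 10, 10, 86]
[388.89830508 219.61016949] [6, 6, 9, 9, 59]
yaw -0.1260194216844708 t [ 677.96271356 -108.80418359] res [[ 1.26471078 -0.1374407 ]
 [-1.98928294 -0.84377381]
 [ 0.11542287 -0.02712006]
 [ 0.14172508  0.5738416 ]
 [ 0.46742421  0.43449298]]
rocker [514.2  30.9 170. ]
rock_far_off [520.7  30.1 184.9]
rock_far_on [522.3  29.9 181.3]
square [ 485.3 -165.   179.1]
lidshut [563.9 -94.4 216. ]
lidopen36 [590.7 -97.7 320. ]
lidopen30 [586.7 -97.2 304. ]
lidopen42 [598.6 -98.7 336. ]
front [520.80316352 362.94683941]
back [528.66480418 304.44990584]
screw [612.8   9.7 307. ] gap 1.0 machine [-79.5 109.4]
screw [599.  -99.4 305.9] gap 2.1 machine [-79.5  -0.6]
screw [ 585.7 -208.5  306. ] gap 1.8 machine [ -79.  -110.5]
sq [ 486.2 -164.5  177.6] [ 483.6 -164.3  177.3]
gauge [501.8 -39.2 174.1] [499.4 -39.  173.8]
```

The residuals agree within 2 mm. I'll close the fingers, rise, and travel above the rocker with the jaws lined up along the machine's y.

```bash
python3 -m handwheel '[{"hand":0,"x":0,"y":0,"z":0.09,"spin":0},{"hand":0,"x":0,"y":0,"z":0.172,"spin":0},{"hand":0,"x":0,"y":0,"z":0.172,"spin":0},{"hand":0,"x":0,"y":0,"z":0.172,"spin":0},{"hand":0,"x":0,"y":0,"z":0.172,"spin":0},{"hand":0,"x":0.15,"y":0.3,"z":0.172,"spin":-2.7},{"hand":0,"x":0.15,"y":0.3,"z":0.172,"spin":-2.7},{"hand":0,"x":0.15,"y":0.3,"z":0.172,"spin":-2.7},{"hand":0,"x":0.15,"y":0.3,"z":0.172,"spin":-2.7},{"hand":0,"x":0.15,"y":0.3,"z":0.172,"spin":-2.7},{"hand":0,"x":0.15,"y":0.3,"z":0.172,"spin":-2.7},{"hand":0,"x":0.3056,"y":0.6177,"z":0.172,"spin":-5.44},{"hand":0,"x":0.3056,"y":0.6177,"z":0.172,"spin":-5.44},{"hand":0,"x":0.3056,"y":0.6177,"z":0.172,"spin":-5.44},{"hand":0,"x":0.3056,"y":0.6177,"z":0.172,"spin":-5.44},{"hand":0,"x":0.3056,"y":0.6177,"z":0.172,"spin":-5.44},{"hand":0,"x":0.3056,"y":0.6177,"z":0.172,"spin":-5.44},{"hand":0,"x":0.3056,"y":0.6177,"z":0.172,"spin":-5.44},{"hand":0,"x":0.3056,"y":0.6177,"z":0.172,"spin":-5.44},{"hand":0,"x":0.3056,"y":0.6177,"z":0.172,"spin":-5.44}]'; python3 -c "
from h import *
s=state();print(s['joints'],s['ft_force'],s['eef_pos'])"
```

```text
t: 2.02
eef_pos: [487.5, -32.9, 400.8]
tcp_rot: [-3.141, -0.0, -1.697]
ft_force: [0.8, -1.7, 0.4]
opening: 0.004
[-2.02677033e-01  1.50560876e-01  1.60591129e+00 -1.28557392e-04
  1.38454140e+00  1.49400743e+00] [ 0.82572777 -1.7244416   0.37794882] [487.49269468 -32.93524063 400.76141743]
```

```bash
python3 -m handwheel '[{"hand":0,"x":0.03,"y":0.06,"z":0},{"hand":0,"x":0.03,"y":0.06,"z":0},{"hand":0,"x":0.03,"y":0.06,"z":0},{"hand":0,"x":0.03,"y":0.06,"z":-0.08},{"hand":0,"x":0.03,"y":0.06,"z":-0.15},{"hand":0,"x":0.03,"y":0.06,"z":-0.15},{"hand":0,"x":0.03,"y":0.06,"z":-0.15},{"hand":0,"x":0.03,"y":0.06,"z":-0.15},{"hand":0,"x":0.03,"y":0.06,"z":-0.15}]'
python3 - <<'E'
from h import *
c=read_camera('side'); cv2.imwrite('pics/side2.png',cv2.resize(c['img'][80:210,200:380,::-1],(792,572),interpolation=cv2.INTER_CUBIC))
print(proj(c,np.array(state()['eef_pos'])-[0,0,14]))
E
```

```text
(np.float64(282.49651495303004), np.float64(101.49036668970795))invalid input
```

View pics/side2.png

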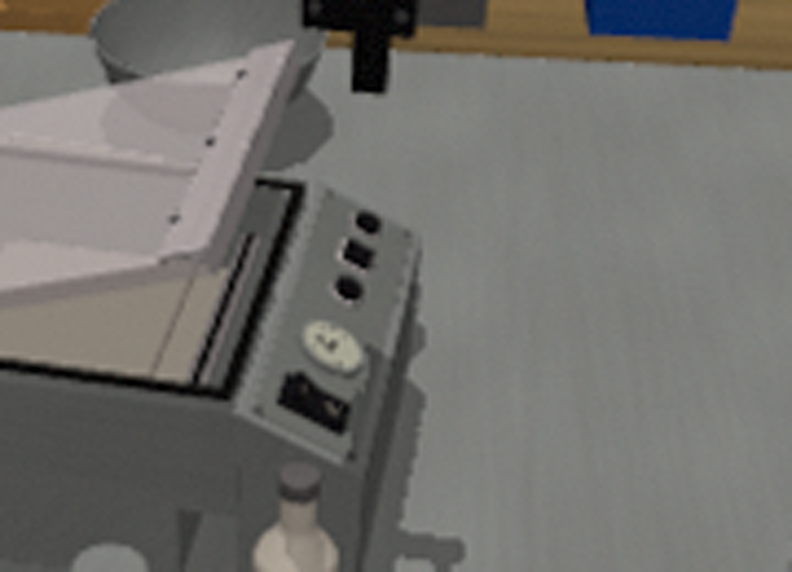

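The call was refused because every row needs all its keys, so nothing moved. The picture shows the closed tip at (370,92) where (363,95) was predicted, so the calibration agrees.

```bash
python3 -m handwheel '[{"hand":0,"x":0.03,"y":0.06,"z":0,"spin":0},{"hand":0,"x":0.03,"y":0.06,"z":0,"spin":0},{"hand":0,"x":0.03,"y":0.06,"z":0,"spin":0},{"hand":0,"x":0.03,"y":0.06,"z":-0.08,"spin":0},{"hand":0,"x":0.03,"y":0.06,"z":-0.15,"spin":0},{"hand":0,"x":0.03,"y":0.06,"z":-0.15,"spin":0},{"hand":0,"x":0.03,"y":0.06,"z":-0.15,"spin":0},{"hand":0,"x":0.03,"y":0.06,"z":-0.15,"spin":0},{"hand":0,"x":0.03,"y":0.06,"z":-0.15,"spin":0}]'
```

```text
t: 2.82
eef_pos: [517.0, 24.5, 250.6]
tcp_rot: [3.14, -0.0, -1.697]
ft_force: [0.6, 0.1, 0.8]
opening: 0.005
```

```bash
python3 -m handwheel '[{"hand":0,"x":0.002,"y":0.006,"z":-0.02,"spin":0},{"hand":0,"x":0.002,"y":0.006,"z":-0.035,"spin":0},{"hand":0,"x":0.002,"y":0.006,"z":-0.035,"spin":0},{"hand":0,"x":0.002,"y":0.006,"z":-0.035,"spin":0}]'
python3 - <<'E'
from h import *
c=read_camera('side'); a=c['img'][120:200,230:320,::-1]
c=read_camera('top'); b=c['img'][170:250,270:360,::-1]
cv2.imwrite('pics/both3.png',cv2.resize(np.hstack([a,b]),(792,352),interpolation=cv2.INTER_CUBIC))
E
```

```text
t: 3.15
eef_pos: [519.8, 30.7, 217.4]
tcp_rot: [-3.14, -0.0, -1.697]
ft_force: [0.1, 0.5, -0.0]
opening: 0.004
```

View pics/both3.png

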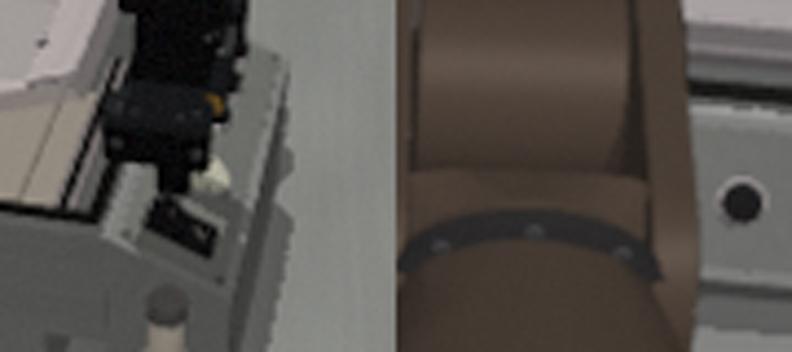

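The side view shows the tip at (173,192), just above the rocker's far half. Pressing down slowly.

```bash
python3 -m handwheel '[{"hand":0,"x":0,"y":0,"z":-0.006,"spin":0},{"hand":0,"x":0,"y":0,"z":-0.011,"spin":0},{"hand":0,"x":0,"y":0,"z":-0.014,"spin":0},{"hand":0,"x":0,"y":0,"z":-0.016,"spin":0},{"hand":0,"x":0,"y":0,"z":-0.018,"spin":0},{"hand":0,"x":0,"y":0,"z":-0.018,"spin":0}]'
```

```text
t: 3.75
eef_pos: [520.0, 30.8, 198.3]
tcp_rot: [-3.139, 0.0, -1.697]
ft_force: [1.6, 0.2, 9.5]
opening: 0.005
```

```bash
python3 -m handwheel '[{"hand":0,"x":0,"y":0,"z":-0.001,"spin":0},{"hand":0,"x":0,"y":0,"z":-0.0015,"spin":0},{"hand":0,"x":0,"y":0,"z":-0.0015,"spin":0}]'; python3 -m handwheel '[{"hand":0,"x":0,"y":0,"z":0.02,"spin":0},{"hand":0,"x":0,"y":0,"z":0.04,"spin":0},{"hand":0,"x":-0.03,"y":-0.16,"z":0.05,"spin":0},{"hand":0,"x":-0.03,"y":-0.16,"z":0.05,"spin":0},{"hand":0,"x":-0.03,"y":-0.16,"z":0.05,"spin":0},{"hand":0,"x":-0.035,"y":-0.195,"z":0.05,"spin":0},{"hand":0,"x":-0.035,"y":-0.195,"z":0.05,"spin":0},{"hand":0,"x":-0.035,"y":-0.195,"z":0.05,"spin":0},{"hand":0,"x":-0.035,"y":-0.195,"z":0.05,"spin":0},{"hand":0,"x":-0.035,"y":-0.195,"z":0.05,"spin":0}]'
python3 - <<'E'
from h import *
c=read_camera('side'); a=c['img'][110:200,220:320,::-1]
cv2.imwrite('pics/s4.png',cv2.resize(a,(700,630)[:2] if 0 else (660,594),interpolation=cv2.INTER_CUBIC))
E
```

```text
t: 4.0
eef_pos: [520.1, 30.8, 197.9]
tcp_rot: [-3.138, 0.0, -1.697]
ft_force: [-1.1, -0.4, 19.9]
opening: 0.004
t: 4.83
eef_pos: [483.8, -163.7, 245.8]
tcp_rot: [3.14, 0.001, -1.697]
ft_force: [-0.2, -0.0, 0.4]
opening: 0.003
```

View pics/s4.png

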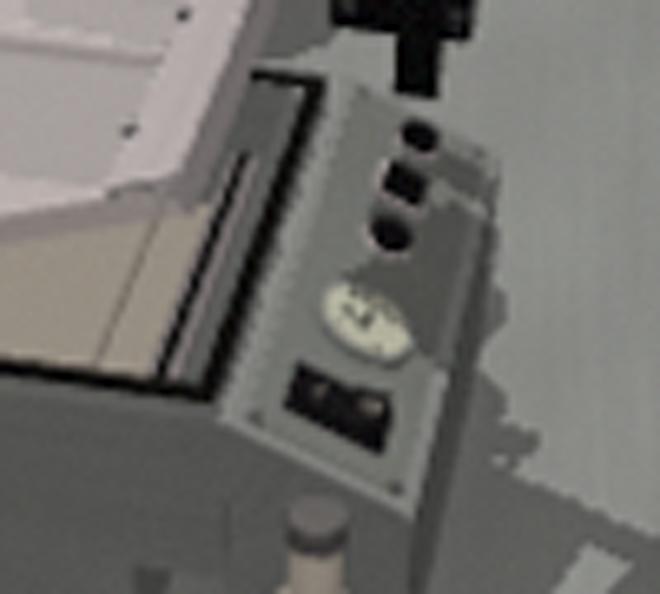

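The rocker now lies with its far half flush (far end at (310,385)), so it is on. Next the square button.

```bash
python3 -m handwheel '[{"hand":0,"x":0.001,"y":-0.0015,"z":-0.03,"spin":0},{"hand":0,"x":0.001,"y":-0.0015,"z":-0.044,"spin":0},{"hand":0,"x":0.001,"y":-0.0015,"z":-0.044,"spin":0},{"hand":0,"x":0.001,"y":-0.0015,"z":-0.044,"spin":0}]';  python3 -m handwheel '[{"hand":0,"x":0,"y":0,"z":-0.003,"spin":0},{"hand":0,"x":0,"y":0,"z":-0.006,"spin":0},{"hand":0,"x":0,"y":0,"z":-0.0075,"spin":0},{"hand":0,"x":0,"y":0,"z":-0.0085,"spin":0},{"hand":0,"x":0,"y":0,"z":-0.0085,"spin":0},{"hand":0,"x":0,"y":0,"z":-0.0085,"spin":0}]'
```

```text
t: 5.22
eef_pos: [485.2, -164.5, 202.0]
tcp_rot: [3.14, 0.0, -1.695]
ft_force: [0.2, 0.3, 0.1]
opening: 0.007
t: 5.72
eef_pos: [486.4, -165.7, 194.8]
tcp_rot: [-3.138, -0.001, -1.697]
ft_force: [5.2, 1.3, 5.4]
opening: 0.005
```

```bash
for i in 1; do python3 -m handwheel '[{"hand":0,"x":0,"y":0,"z":-0.001,"spin":0},{"hand":0,"x":0,"y":0,"z":-0.0015,"spin":0},{"hand":0,"x":0,"y":0,"z":-0.0015,"spin":0}]'; done; python3 -m handwheel '[{"hand":0,"x":0,"y":0,"z":-0.0005,"spin":0},{"hand":0,"x":0,"y":0,"z":-0.001,"spin":0},{"hand":0,"x":0,"y":0,"z":-0.001,"spin":0}]'
```

```text
t: 5.97
eef_pos: [486.8, -165.8, 193.5]
tcp_rot: [-3.137, -0.001, -1.697]
ft_force: [5.1, 4.1, 8.2]
opening: 0.003
t: 6.22
eef_pos: [487.0, -165.8, 192.9]
tcp_rot: [-3.136, -0.001, -1.697]
ft_force: [6.0, 2.5, 9.8]
opening: 0.004
```

The force across the panel is about 6.5 N, above the spring's 5.4 N, so the button is right in. Retracting and moving over the rail.

```bash
python3 -m handwheel '[{"hand":0,"x":-0.001,"y":0,"z":0.02,"spin":0},{"hand":0,"x":-0.001,"y":0,"z":0.06,"spin":0},{"hand":0,"x":-0.001,"y":0,"z":0.1,"spin":0},{"hand":0,"x":-0.001,"y":0,"z":0.14,"spin":0},{"hand":0,"x":-0.001,"y":0,"z":0.178,"spin":0},{"hand":0,"x":-0.001,"y":0,"z":0.178,"spin":0},{"hand":0,"x":-0.001,"y":0,"z":0.178,"spin":0},{"hand":0,"x":0.05,"y":0.034,"z":0.178,"spin":0},{"hand":0,"x":0.103,"y":0.068,"z":0.178,"spin":0},{"hand":0,"x":0.103,"y":0.068,"z":0.178,"spin":0},{"hand":0,"x":0.103,"y":0.068,"z":0.178,"spin":0},{"hand":0,"x":0.103,"y":0.068,"z":0.178,"spin":0}]'
python3 - <<'E'
from h import *
c=read_camera('side'); a=c['img'][80:200,200:320,::-1]
cv2.imwrite('pics/s5.png',cv2.resize(a,(600,600),interpolation=cv2.INTER_CUBIC))
E
```

```text
t: 7.22
eef_pos: [588.7, -96.4, 366.6]
tcp_rot: [3.138, 0.0, -1.694]
ft_force: [-0.2, -0.3, 0.2]
opening: 0.004
```

View pics/s5.png

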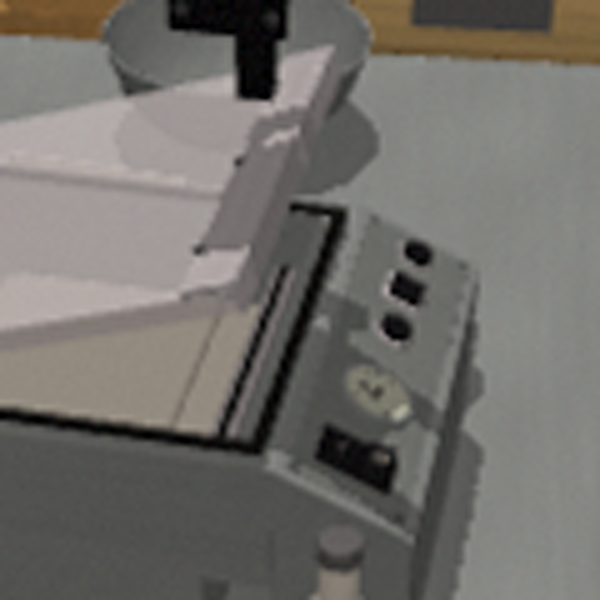

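The tip is centred over the rail, and the square button looks out again. Pushing down along the lid's arc.

```bash
python3 -m handwheel '[{"hand":0,"x":0,"y":0,"z":-0.02,"spin":0},{"hand":0,"x":0,"y":0,"z":-0.034,"spin":0},{"hand":0,"x":-0.001,"y":0,"z":-0.04,"spin":0},{"hand":0,"x":-0.003,"y":0,"z":-0.047,"spin":0},{"hand":0,"x":-0.006,"y":0.001,"z":-0.054,"spin":0},{"hand":0,"x":-0.009,"y":0.001,"z":-0.062,"spin":0},{"hand":0,"x":-0.012,"y":0.001,"z":-0.07,"spin":0},{"hand":0,"x":-0.015,"y":0.002,"z":-0.078,"spin":0},{"hand":0,"x":-0.017,"y":0.002,"z":-0.086,"spin":0},{"hand":0,"x":-0.019,"y":0.002,"z":-0.094,"spin":0},{"hand":0,"x":-0.021,"y":0.003,"z":-0.102,"spin":0},{"hand":0,"x":-0.022,"y":0.003,"z":-0.11,"spin":0},{"hand":0,"x":-0.023,"y":0.003,"z":-0.117,"spin":0},{"hand":0,"x":-0.024,"y":0.003,"z":-0.124,"spin":0},{"hand":0,"x":-0.025,"y":0.003,"z":-0.13,"spin":0},{"hand":0,"x":-0.025,"y":0.003,"z":-0.13,"spin":0},{"hand":0,"x":-0.025,"y":0.003,"z":-0.13,"spin":0}]'
```

```text
t: 8.68
eef_pos: [563.4, -95.4, 240.2]
tcp_rot: [-3.139, -0.001, -1.698]
ft_force: [2.3, -1.1, 3.7]
opening: 0.002
```

```bash
python3 -m handwheel '[{"hand":0,"x":0,"y":0,"z":-0.004,"spin":0},{"hand":0,"x":0,"y":0,"z":-0.007,"spin":0},{"hand":0,"x":0,"y":0,"z":-0.009,"spin":0},{"hand":0,"x":0,"y":0,"z":-0.009,"spin":0},{"hand":0,"x":0,"y":0,"z":-0.009,"spin":0}]'
```

```text
t: 9.1
eef_pos: [562.7, -95.3, 231.0]
tcp_rot: [-3.141, -0.001, -1.697]
ft_force: [-1.1, -2.6, 7.2]
opening: 0.006
```

```bash
python3 -m handwheel '[{"hand":0,"x":0,"y":0,"z":-0.001,"spin":0},{"hand":0,"x":0,"y":0,"z":-0.002,"spin":0},{"hand":0,"x":0,"y":0,"z":-0.002,"spin":0},{"hand":0,"x":0,"y":0,"z":-0.002,"spin":0},{"hand":0,"x":0,"y":0,"z":-0.002,"spin":0},{"hand":0,"x":0,"y":0,"z":-0.002,"spin":0}]'
python3 - <<'E'
from h import *
s=state();print(s['ft_force'],s['eef_pos'])
c=read_camera('side'); a=c['img'][80:230,180:340,::-1]
cv2.imwrite('pics/s6.png',cv2.resize(a,(640,600),interpolation=cv2.INTER_CUBIC))
E
```

```text
t: 9.6
eef_pos: [562.7, -95.3, 230.0]
tcp_rot: [-3.14, -0.001, -1.697]
ft_force: [-4.5, -0.9, 13.7]
opening: 0.008
[-4.51002628 -0.88355698 13.71346983] [562.66259881 -95.33628958 229.96659792]
```

View pics/s6.png

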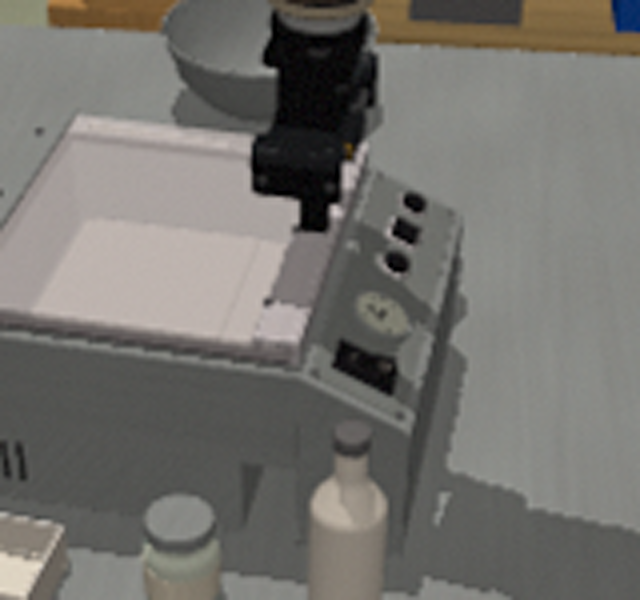

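The lid is shut (rail flush, tip at 216 mm), the rocker is on, the buttons are out, and the bottle and jar still stand. I'll add a little push, hold, then hand in.

```bash
python3 -m handwheel '[{"hand":0,"x":0,"y":0,"z":-0.001,"spin":0},{"hand":0,"x":0,"y":0,"z":-0.001,"spin":0},{"hand":0,"x":0,"y":0,"z":-0.001,"spin":0},{"hand":0,"x":0,"y":0,"z":-0.001,"spin":0},{"hand":0,"x":0,"y":0,"z":-0.001,"spin":0},{"hand":0,"x":0,"y":0,"z":-0.001,"spin":0}]' && python3 -c "
from cell import job_done
print(job_done())"
```

```text
t: 10.15
eef_pos: [562.7, -95.3, 229.8]
tcp_rot: [-3.14, -0.001, -1.697]
ft_force: [-6.9, 0.1, 21.1]
opening: 0.005
the job is handed in; nothing more can be done
None
```

I handed the job in at 10.2 s with the closed fingertips still holding the lid shut. The hand-in gives no verdict, so what follows rests on my own checks.

- **Rocker:** I pushed the far half down to its stop at about 20 N. The side view afterwards showed it flush, so it is on.
- **Square button:** I pressed it until the force across the panel was about 6.5 N, more than the 5.4 N it needs to be right in. It looked out again in the later pictures. I never measured its stroke directly.
- **Lid:** I pushed it down along its arc onto the seal. At the last reading the tips were at 215.8 mm (shut height is 216 mm), pushing with 21 N.
- **Surroundings:** In the last picture the round buttons looked out and the bottle and jar stood where they were. The cup and tongs were not in the last picture and I did not measure the bowl. The arm's path never came near any of the three.

Two things went differently than expected. One move command was refused for a missing "spin" value and moved nothing. Pressing the square button dragged the tool about 2 mm sideways, which I took to be friction.

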